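# Bolt the tube-bay hatch of a bench unit

## Robot

A 7-joint arm with a two-finger parallel gripper is mounted at the origin on the work surface. World frame = base frame: x ahead of the robot, y to its left, z up, the work surface at z = 0. Lengths are in m, angles in rad, forces in N, time in s.
With the tool pointing down it reaches from about 0.425 to 0.925 m from the base axis. Payload 6.8 kg.
Tool frame: the origin (TCP) lies at the centre of the arm's flange, where the gripper is bolted on; the fingertips stand 173 mm ahead of it and the grasp point (between the pads) lies 155 mm ahead of it (finger_overhang is the distance from the TCP to the fingertips, in m); y points along the fingers, z is the direction in which the jaws open and shut, and the axes are right-handed (so a half turn about y gives the same grasp; the last joint's range is limited). The gripper opens to 85 mm and grips with 20 to 120 N. Pads are 22 mm wide; open, the fingers measure 114 mm over their backs; the gripper's body (76 mm by 85 mm) begins 54 mm behind the grasp point. The pads swing forward as they close: fully open they stand 13 mm farther back than shut.
Start: joints at [1.167, 0.477, 0.022, 1.555, -0.011, 1.109, -0.083], TCP at [0.197, -0.646, 0.405] pointing down, gripper open.
Joint ranges: [-2.96, 2.96], [-0.34, 2.1], [-1.41, 1.46], [0.24, 2.44], [-1.37, 4.51], [0.17, 1.92], [-2.96, 2.96]. Speed limits (rad/s): [2.39, 2.39, 3.14, 3.14, 3.14, 3.14, 3.14].

## Interface

Orientations are given as a rotation vector (axis times angle).
In Python, from bench import get_obs, grab_frame, hand_in, finger_overhang gives the robot as it stands. The module is installed in compiled form; this text tells all that it offers.
- The arm moves only by the shell command python3 -m jog 'ROWS' [FORCE]. ROWS is JSON, a list of rows, each a list of 3 entries, a list of its own where there are three numbers: the shift along the tool's x, y, z in cm, then the turn about the tool's y in rad, then the gripper command: -1 is fully open, 1 is shut, values between are in proportion. In form: [[[x, y, z], twist, gripper], ...]. A call has 1 to 10 rows; each row is the pose to reach, as a shift and turn from the pose commanded when the call began, along the tool's axes at that moment; what a row does not reach only later rows make up. A row lasts 1/8 s, in which the tool goes at most 62.5 mm and 10.7 degrees, less where a joint would pass 70% of its speed; a pose out of reach is approached as far as the arm can. A call with a gripper value outside its range is refused whole. The fingers move at their own pace and stop on an object; FORCE is the grip in N (left out, the last holds). Time passes only in rows, so rows that repeat a pose let the fingers close. It gives the time, the measured TCP pose, the force and the opening at its end, in the units of the state.
- get_obs(): the state, without advancing time (a new reading comes with each control period).
- grab_frame(name): name is "side" or "top"; returns a dict with "image" (400x640x3 uint8, blue, green, red), "fx", "fy", "cx", "cy" (pixels), "distortion" ([k1, k2, p1, p2, k3] as OpenCV has them; the pictures are not rectified), "origin" and "rotation" of the camera in the world. Camera axes: x right, y up, looking along -z (the intrinsics and any distortion apply to the point x, -y, -z); pixel columns grow to the right and rows downward; lengths in m; the calibration is good to about 2 mm. A picture is of the moment at which its call begins. There is no depth.
- hand_in(): hands the job in, once; it reports no verdict.
The state is a dict: "clock": time; "joints": joint angles; "qvel": joint speeds; "tau": joint torques, N m; "tcp_pos": TCP position; "orientation": TCP orientation; "contact_force": force on the tool from outside, world axes, zero at the start; "moment": the same for the moment, N m; "grip_width": finger opening in m.
Only numpy, scipy, OpenCV 4.12 (cv2) and the standard library are available. Lean on these libraries where they do the work, as an engineer would, in place of code of your own. Each camera call takes 0.05 s, during which the arm holds its last target.

## Task

Lock the hatch of the bench unit: slide the steel barrel bolt across towards the hatch until its handle meets the stop, then swing the ball-ended handle down towards the front of the unit until it lies level, fully home in the notch of the guide plate, and let go. Work by feel and gently, without jamming the handle against the plate (keep under 20 N there), and leave the things standing around where they are.

Things in the scene. Friction and masses are not known exactly. Their poses are not given: they have to be found in the camera images.
- case: The bench unit, fixed: light-grey housing with a dark deck, 260 deep (x) x 440 wide (y) x 140 mm high. Origin on the bench under it: front face (robot side) at x -130, right side y -180, left side y +260, deck z 140 mm. The hatch is the lighter deck panel left of the seam at y +85. The barrel bolt lies along y near the front edge, axis at x -100, z 158 mm.
- barrel: Barrel bolt assembly fixed on the deck: base strip and two staples (at y -38 and +115 from this origin, 30 mm high) that carry the bolt, a 12 mm round steel rod 245 mm long, and its handle. Origin on the deck below the bolt axis, at x -100, y -50, z 140 mm of the unit; axes parallel to the unit's. The handle stands at this y when joint bolt is 0.
- guide_mid (a point): Fixed point of the unit at x -122, y +15, z 174 mm, level with the top of the guide plate: a steel rail, 10 mm thick (x -127 to -117), standing in front of the bolt. It keeps the handle from swinging down anywhere but at its one notch. The plate sits on slotted screws: the notch centre lies anywhere within 22 mm either way (along y) of this point, not reported; find it by feel.
- eye (a point): Middle of the keeper eye on the hatch, on the bolt axis (x -100, y +102, z 158 mm of the unit; top 172 mm): the bolt's end passes through it when thrown. The notch of the guide plate is 13 mm wide along y, open at the top, floor at z 153 mm. Its hatch side is also the stop: a 10 mm thick steel block, z 180 mm high across the bolt line, that the upright handle runs against.
- ball (a point): Centre of the steel ball, 20 mm across, at the end of the handle, a straight round bar 10 mm thick. The ball centre is 55 mm from the bolt axis: handle upright, 213 mm above the bench; swung down level, 158 mm, and 25 mm out in front of the unit's front face, with free room below and beside it. z axis along the handle away from the bolt, y along the bolt towards the hatch.
- bolt (a joint): How far the bolt has slid towards the hatch (the unit's +y), in m. 0 is drawn back; starts at 0 to 0.012; the handle meets the stop somewhere between about 0.044 and 0.089. Sliding friction about 3 N; it stays where it is left.
- handle (a joint): Turn of the handle about the bolt axis, in rad: 0 upright, positive swings it forward (to the unit's -x), 1.57 level, home in the notch (a firm end stop). Starts at -0.1 to 0.2. Over the rail it is blocked at about 0.6, and a push at the ball presses 2 to 3 times harder on the rail: do not force it. Friction about 0.1 N m (2 N at the ball); it stays where left.
- well_block: Bystander: aluminium block with 96 wells, 85 x 125 x 25 mm, loose on the deck behind the bolt. Origin: centre of its underside.
- bottle: Bystander: amber bottle, 48 mm across, 85 mm high, loose on the hatch. Origin: centre of its underside.
- tube_rack: Bystander: dark tube rack, 75 x 130 x 57 mm high, loose on the bench in front of the unit to the left. Origin: centre of its underside.
- jar: Bystander: small clear jar, 56 mm across, 60 mm high, loose on the bench in front of the unit to the right. Origin: centre of its underside.

How it is judged:
On the way, in this order (a step that is already met when the one before it is completed fails the run):
1. the bolt has been slid across into the range of the notch (value of joint bolt above 0.04 m), for 0.05 s.
2. the handle has been swung down into the notch (value of joint handle above 1.45 rad), for 0.1 s.
At the end, for the whole second after the job is handed in: The bolt is slid across (joint bolt over 0.04 m), its handle is swung down into the notch to within about 7 degrees of level (joint handle over 1.45 rad), both at rest and released (value of joint bolt above 0.04 m and value of joint handle above 1.45 rad and velocity of joint handle between -0.05 and 0.05 rad/s and velocity of joint bolt between -0.01 and 0.01 m/s); the robot touches nothing.
It fails at once if the handle is jammed against the guide plate with more than 20 N (contact force between barrel and case above 20 N).
It fails at once if a bystander is moved more than 20 mm (distance of any of well_block, bottle, tube_rack, jar from where it was at the start of the episode above 0.02 m).
It also fails if it takes over 42 s, if anything falls off the work surface, if the arm or the gripper's body presses on something with over 40 N, if the wrist force passes 120 N, or if a joint passes its speed limit or range.

## Working session

There is one attempt and no reset: what is moved stays moved. The work goes in short steps, Python scripts to look and compute and a shell command to move; the robot and the scene stay as the last step left them, time stands still between calls to the robot, and variables do not carry over. Pictures are saved under pics/ and viewed, and the job is handed in when it is done.

```bash
mkdir -p pics; python3 - <<'E'
from bench import *
import cv2
o=get_obs()
for k,v in o.items(): print(k,v)
for n in("side","top"):
    f=grab_frame(n); cv2.imwrite(f"pics/{n}0.png",f["image"])
    print({k:v for k,v in f.items() if k!="image"})
E
```

```text
clock 0.0
joints [ 1.16693162  0.47781786  0.02233832  1.55646887 -0.01147435  1.10932171
 -0.08309823]
qvel [ 1.72355467e-04  2.63563895e-04  2.14646414e-03 -4.02708022e-04
 -7.01534211e-04 -4.13742542e-04  1.68408749e-05]
tau [ 3.71720298e-04 -5.96434486e+01  1.60819173e+00 -2.81191188e+01
  1.24857546e-02  9.49236477e-03 -3.96262266e-06]
tcp_pos [ 0.19666548 -0.6454183   0.40370614]
orientation [-0.3077584   2.06449745 -2.06066916]
contact_force [-1.41653648 -0.05949053  0.0202976 ]
moment [ 0.0197724  -0.04312966 -0.02944141]
grip_width 0.08554425269923974
{'fx': 498.2551854553505, 'fy': 498.2551854553505, 'cx': 321.6136986499248, 'cy': 197.97649666997918, 'distortion': array([-0.1613322,  0.       ,  0.       ,  0.       ,  0.       ]), 'origin': array([0.2854693 , 0.64314145, 0.83027072]), 'rotation': array([ 0.23825051, -1.07617092, -2.5014619 ])}
{'fx': 449.3018377812194, 'fy': 449.3018377812194, 'cx': 315.1640828983346, 'cy': 199.41233457188432, 'distortion': array([-0.10317485,  0.        ,  0.        ,  0.        ,  0.        ]), 'origin': array([0.52044192, 0.03920161, 1.08856845]), 'rotation': array([ 0.03418505, -0.09534699, -1.59645547])}
```

View pics/side0.png

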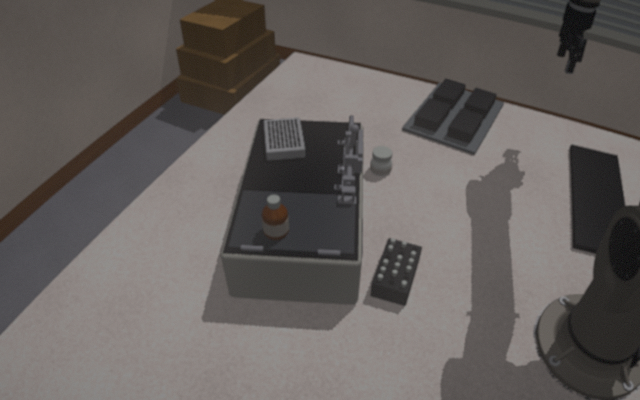

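View pics/top0.png

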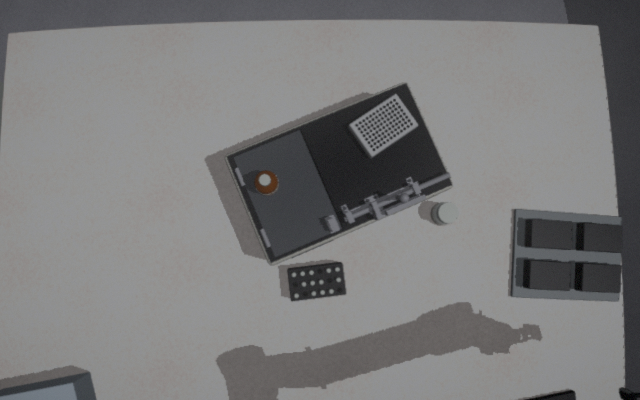

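```bash
python3 - <<'E'
import numpy as np
from scipy.spatial.transform import Rotation as R
print(R.from_rotvec([-0.3077584,2.06449745,-2.06066916]).as_matrix().round(3))
E
```

```text
[[-0.957 -0.001  0.292]
 [-0.292  0.002 -0.957]
 [ 0.    -1.    -0.002]]
```

```bash
cat > h.py <<'E'
import numpy as np, cv2
from bench import *
from scipy.spatial.transform import Rotation as R
def proj(f,P):
    P=np.atleast_2d(P).astype(float)
    M=R.from_rotvec(f["rotation"]).as_matrix()
    pc=(P-f["origin"])@M*[1,-1,-1]
    K=np.array([[f["fx"],0,f["cx"]],[0,f["fy"],f["cy"]],[0,0,1]])
    return cv2.projectPoints(pc,np.zeros(3),np.zeros(3),K,f["distortion"])[0][:,0]
def ray(f,uv,z):
    K=np.array([[f["fx"],0,f["cx"]],[0,f["fy"],f["cy"]],[0,0,1]])
    n=cv2.undistortPoints(np.array(uv,float).reshape(-1,1,2),K,f["distortion"])[:,0]
    d=np.c_[n[:,0],-n[:,1],-np.ones(len(n))]@R.from_rotvec(f["rotation"]).as_matrix().T
    return f["origin"]+d*((z-f["origin"][2])/d[:,2])[:,None]
def crop(f,x0,y0,x1,y1,name,s):
    im=cv2.resize(f["image"][y0:y1,x0:x1],None,fx=s,fy=s,interpolation=cv2.INTER_CUBIC)
    im=cv2.convertScaleAbs(im,alpha=1.6,beta=10); cv2.imwrite("pics/"+name,im)
E
python3 - <<'E'
from h import *
t=grab_frame("top");s=grab_frame("side")
print(ray(t,[(406,84),(228,157),(270,263),(451,187)],.14))
crop(t,215,75,465,275,"t1.png",3.2)
crop(t,310,160,470,250,"t2.png",5)
crop(s,310,100,410,220,"s2.png",5)
E
```

```text
[[ 0.84870386 -0.20672994  0.14      ]
 [ 0.69346314  0.18452552  0.14      ]
 [ 0.4669318   0.09965993  0.14      ]
 [ 0.61765323 -0.29449968  0.14      ]]
```

View pics/t1.png

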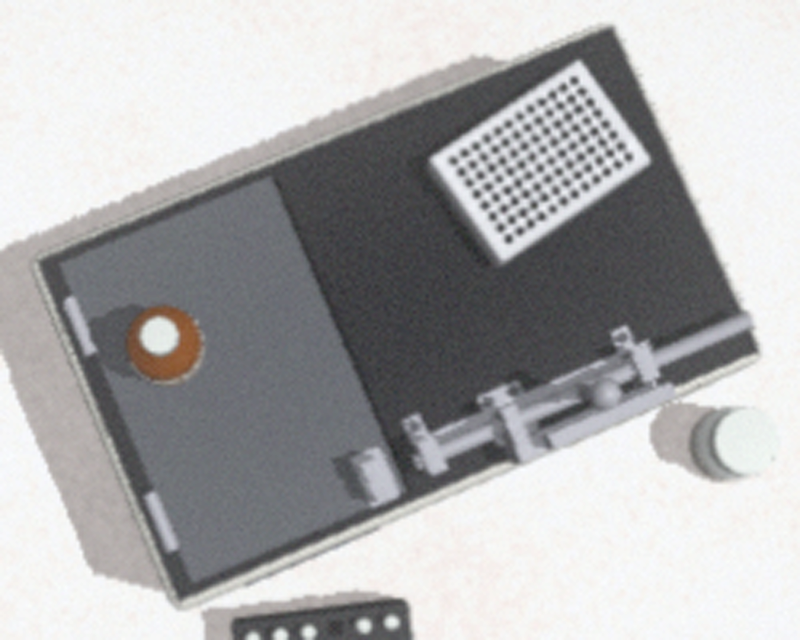

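View pics/t2.png

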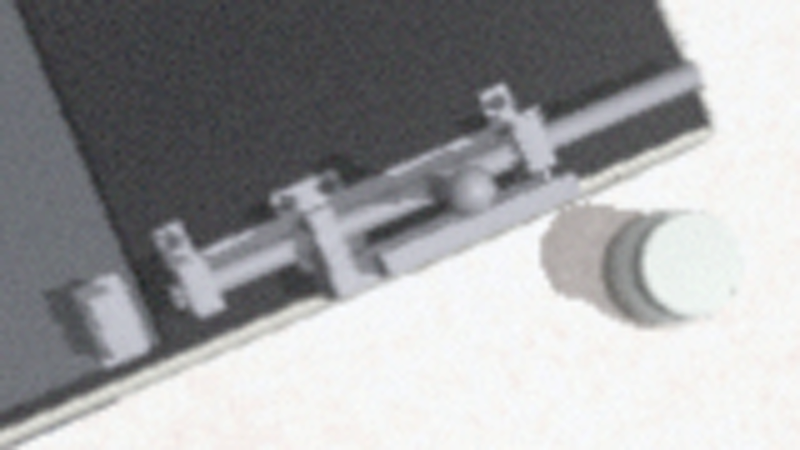

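View pics/s2.png

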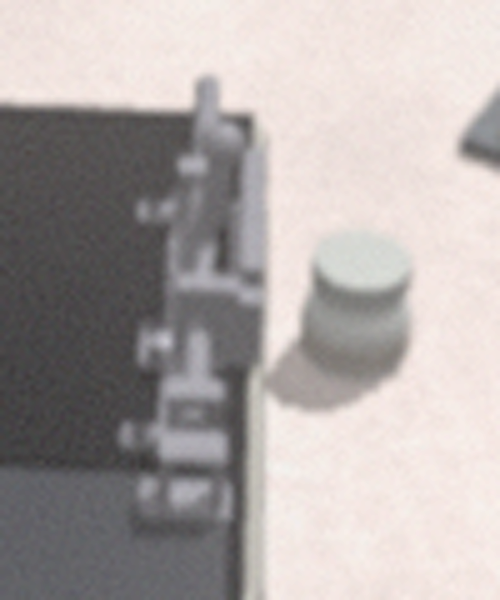

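```bash
cat >> h.py <<'E'
def U(p,pose):
    x,y,a=pose;p=np.atleast_2d(p).astype(float);c,s=np.cos(a),np.sin(a)
    return np.c_[x+c*p[:,0]-s*p[:,1],y+s*p[:,0]+c*p[:,1],p[:,2]]
E
python3 - <<'E'
from h import *
from scipy.optimize import least_squares as LS
t=grab_frame("top");s=grab_frame("side")
C=np.array([[.13,-.18,.14],[.13,.26,.14],[-.13,.26,.14],[-.13,-.18,.14]])
uv=np.array([(406.2,83.4),(226.3,156.9),(271.3,264.4),(451.6,185.9)])
r=LS(lambda p:(proj(t,U(C,p))-uv).ravel(),[.65,-.05,.38])
p=r.x;print(p,np.degrees(p[2]),r.fun.round(1));np.save("pose.npy",p)
print("side corners",proj(s,U(C,p)).round(1))
# ball: handle stands y=-.05+b, angle th
bt=np.array([[310+472/5,160+188/5]]); bs=np.array([[310+227/5,100+137/5]])
def ballp(q): 
    b,th=q; return U([-.1-.055*np.sin(th),-.05+b,.158+.055*np.cos(th)],p)
g=lambda q:np.r_[(proj(t,ballp(q))-bt).ravel(),(proj(s,ballp(q))-bs).ravel()]
q=LS(g,[.006,.05]);print("bolt,th",q.x,q.fun.round(1),ballp(q.x))
for f,n in((t,"t"),(s,"s")):
    im=f["image"].copy();k=4
    x0,y0,x1,y1=(310,160,470,250) if n=="t" else (300,100,420,230)
    im=cv2.convertScaleAbs(cv2.resize(im[y0:y1,x0:x1],None,fx=k,fy=k,interpolation=cv2.INTER_CUBIC),alpha=1.5,beta=10)
    def dr(P,c):
        for u in (proj(f,U(P,p))-[x0,y0]+.5)*k: cv2.circle(im,tuple(int(v) for v in u),2,c,-1)
    dr([[-.1,y,.158] for y in np.linspace(-.17,.102,20)],(0,0,255))
    for y in(-.007,.015,.037): dr([[-.117,y,.174],[-.127,y,.174]],(0,255,0))
    dr([[-.1,-.088,.17],[-.1,.065,.17]],(255,0,0)); dr([[-.1,.102,.172]],(255,255,0)); dr(C,(0,255,255))
    for u in (proj(f,ballp(q.x))-[x0,y0]+.5)*k: cv2.circle(im,tuple(int(v) for v in u),3,(255,0,255),-1)
    cv2.imwrite(f"pics/ov_{n}.png",im)
# stop block top centre, notch from top image
print("stop seen", [ (np.linalg.inv(np.array([[np.cos(p[2]),-np.sin(p[2])],[np.sin(p[2]),np.cos(p[2])]]))@(v[:2]-p[:2])).round(4) for v in ray(t,[(310+318/5,160+205/5),(310+348/5,160+288/5)],.18)])
E
```

```text
[ 0.67226178 -0.09226068  0.37640033] 21.56615038647975 [ 1.8 -4.  -4.3 -1.7 -2.2  4.   5.2  1. ]
side corners [[258.9 116.3]
 [220.5 254. ]
 [364.4 262.1]
 [365.2 120.5]]
bolt,th [0.00458913 0.08983647] [ 0.1 -0.1 -0.   0.3] [[ 0.59136538 -0.17306378  0.21277821]]
stop seen [array([-0.0868,  0.0082]), array([-0.1227,  0.0105])]
```

View pics/ov_t.png

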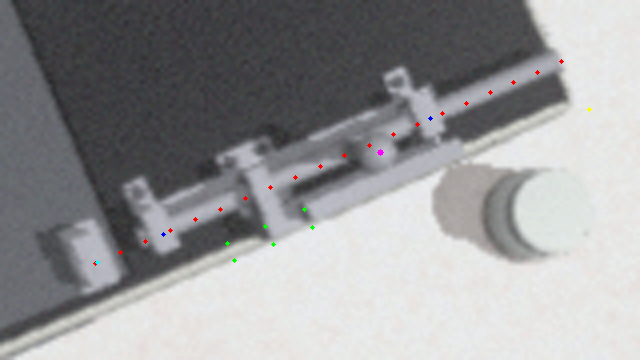

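View pics/ov_s.png

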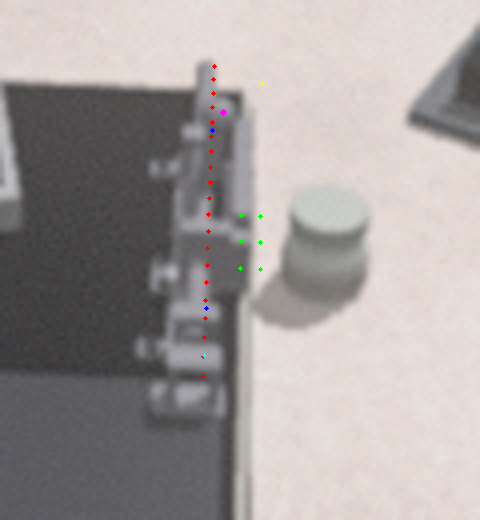

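```bash
python3 - <<'E'
from h import *
t=grab_frame("top");s=grab_frame("side")
for f,n,b in((t,"t",(325,165,425,240)),(s,"s",(330,110,378,210))):
    x0,y0,x1,y1=b;k=8 if n=="t" else 6
    im=cv2.resize(f["image"][y0:y1,x0:x1],None,fx=k,fy=k,interpolation=cv2.INTER_LANCZOS4)
    im=cv2.convertScaleAbs(im,alpha=1.7,beta=15)
    for u in range(x0,x1,10): cv2.line(im,((u-x0)*k,0),((u-x0)*k,6),(0,0,255),1);cv2.putText(im,str(u),((u-x0)*k,18),0,.4,(0,0,255))
    for u in range(y0,y1,10): cv2.line(im,(0,(u-y0)*k),(6,(u-y0)*k),(0,0,255),1);cv2.putText(im,str(u),(8,(u-y0)*k+4),0,.4,(0,0,255))
    cv2.imwrite(f"pics/z_{n}.png",im)
E
```

```text
(no output)
```

View pics/z_t.png

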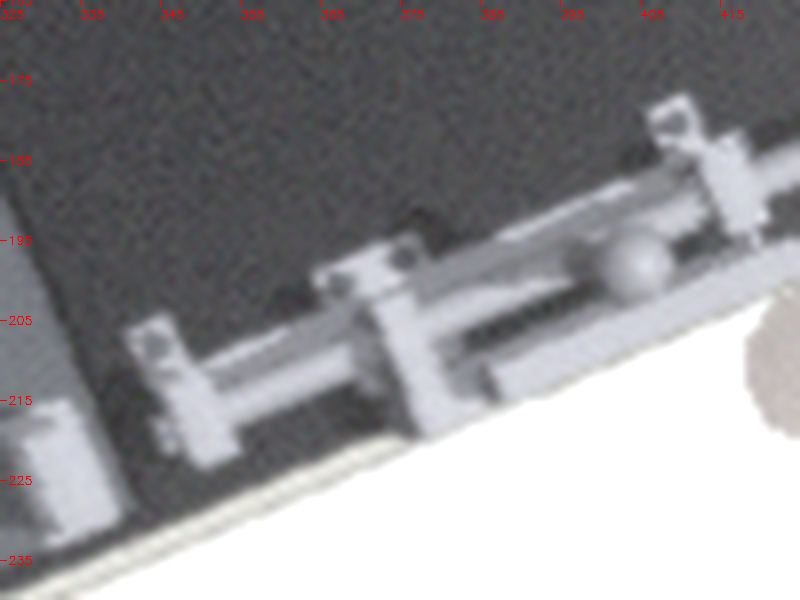

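View pics/z_s.png

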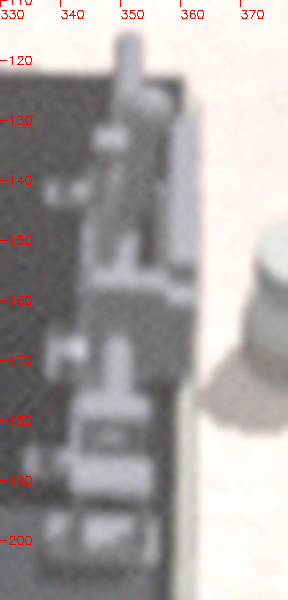

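```bash
python3 - <<'E'
from h import *
from scipy.optimize import least_squares as LS
t=grab_frame("top");s=grab_frame("side")
C=np.array([[.13,-.18,.14],[.13,.26,.14],[-.13,.26,.14],[-.13,-.18,.14]])
cu=np.array([(406.2,83.4),(226.3,156.9),(271.3,264.4),(451.6,185.9)])-.3
F=np.array([[-.1,-.088,.17],[-.1,.065,.17],[-.1,.102,.172]])
tu=np.array([(416.4,187.7),(350.5,217.1),(333.3,223.3)])-.4
su=np.array([(348.3,133),(348.3,177.8),(348.3,189)])-.4
sg=np.array([[-1,1],[-1,-1],[1,-1],[1,1]])
def ins(d): 
    c=C.copy(); c[:,0]+=np.sign(-c[:,0])*d; c[:,1]+=np.where(c[:,1]>0,-d,d); return c
def res(q,parts=False):
    p=q[:3]
    a=(proj(t,U(ins(q[3]),p))-cu);b=proj(t,U(F,p)+np.r_[q[4:6],0])-tu;c=proj(s,U(F,p)+np.r_[q[6:8],0])-su
    if parts:print(a.round(1).tolist(),b.round(1).tolist(),c.round(1).tolist())
    return np.r_[a.ravel(),b.ravel(),c.ravel(),(q[4:]/.002)]
r=LS(res,[.67,-.09,.376,.005,0,0,0,0]);print(r.x.round(4));res(r.x,True)
r2=LS(lambda q:res(q)[8:],[.67,-.09,.376,.005,0,0,0,0]);print(r2.x.round(4));res(r2.x,True)
np.save("pose.npy",r2.x[:3])
p=r2.x[:3]
Rm=np.array([[np.cos(p[2]),-np.sin(p[2])],[np.sin(p[2]),np.cos(p[2])]])
tou=lambda w:((w[:,:2]-r2.x[4:6]-p[:2])@Rm).round(4)
px=lambda L:[(325+x/8-.4,165+y/8-.4) for x,y in L]
print("stop top", tou(ray(t,px([(385,320),(430,432),(375,310),(410,300)]),.18)))
print("rail",tou(ray(t,px([(490,365),(505,400)]),.174)))
bt=np.array([[404.3-.3,197.7-.3]]); bs=np.array([[330+150/6-.4,110+105/6-.4]])
def ballp(q): 
    b,th=q; return U([-.1-.055*np.sin(th),-.05+b,.158+.055*np.cos(th)],p)
g=lambda q:np.r_[(proj(t,ballp(q)+np.r_[r2.x[4:6],0])-bt).ravel(),(proj(s,ballp(q)+np.r_[r2.x[6:8],0])-bs).ravel()]
q=LS(g,[.006,.05]);print("bolt,th",q.x,q.fun.round(1),ballp(q.x))
J=np.array
print("jar/rack top-view px world", ray(t,[(447,213)],.06), ray(t,[(288,268),(343,263),(346,293),(290,300)],.057))
E
```

```text
[ 6.738e-01 -9.060e-02  3.787e-01  7.200e-03  1.700e-03 -1.000e-04
  3.200e-03  2.000e-03]
[[-0.4, -0.4], [-0.4, 0.0], [-0.6, -0.8], [0.4, -1.4]] [[0.3, 0.2], [-0.6, -0.2], [0.2, 0.7]] [[2.0, -0.2], [0.3, -0.3], [-0.2, 0.1]]
[ 6.7700e-01 -8.8100e-02  3.9030e-01  2.3255e+00 -8.0000e-04 -1.0000e-03
  8.0000e-04  1.0000e-03]
[[499.2, -1559.9], [50.3, 28.0], [180.4, -432.1], [-77.0, 39.9]] [[-0.1, -0.7], [-0.6, -0.4], [0.2, 0.7]] [[0.9, -0.2], [-0.0, -0.4], [-0.2, 0.1]]
stop top [[-0.0975  0.0127]
 [-0.1282  0.014 ]
 [-0.0941  0.014 ]
 [-0.0955  0.0047]]
rail [[-0.1191 -0.0085]
 [-0.1289 -0.0083]]
bolt,th [0.00414412 0.18679889] [ 0.6 -0.  -0.4  1. ] [[ 0.59255807 -0.1723873   0.21204321]]
jar/rack top-view px world [[ 0.56493604 -0.30968731  0.06      ]] [[ 0.44975174  0.06428597  0.057     ]
 [ 0.45724137 -0.06167411  0.057     ]
 [ 0.38876068 -0.0664117   0.057     ]
 [ 0.37719646  0.06161957  0.057     ]]
```

```bash
python3 -m jog '[[[-5,-3,-3.3],-0.087,0.1],[[-10,-3,-6.6],-0.087,0.1],[[-15,-3,-9.8],-0.087,0.1],[[-20,-3,-13],-0.087,0.1],[[-25,-3,-16.3],-0.087,0.1],[[-30,-3,-19.6],-0.087,0.1],[[-35,-3,-22.8],-0.087,0.1],[[-40,-3,-26.1],-0.087,0.1],[[-45,-3,-29.4],-0.087,0.1],[[-50,-3,-33.7],-0.087,0.1]]' 20; cat >> h.py <<'E'
def togo(target):
    o=get_obs();M=R.from_rotvec(o["orientation"]).as_matrix()
    print("t",o["clock"],"tcp",o["tcp_pos"].round(4),"yaw z",np.degrees(np.arctan2(M[1,2],M[0,2])).round(2),"F tool",(M.T@o["contact_force"]).round(2),"w",round(o["grip_width"],4))
    print("togo cm",(M.T@(np.array(target)-o["tcp_pos"])*100).round(2))
E
python3 -c "
from h import *
togo([.5925,-.1725,.376])
t=grab_frame('top');s=grab_frame('side')
crop(t,325,120,465,260,'t3.png',4);crop(s,300,50,420,200,'s3.png',4)"
```

```text
clock: 1.75
tcp_pos: [0.576, -0.1794, 0.4349]
orientation: [-0.388, 2.012, -2.013]
contact_force: [1.2, -0.9, 1.0]
grip_width: 0.0384
t 1.75 tcp [ 0.576  -0.1794  0.4349] yaw z -68.13 F tool [-0.79 -0.98  1.33] w 0.0384
togo cm [-1.78  5.89 -0.03]
```

View pics/t3.png

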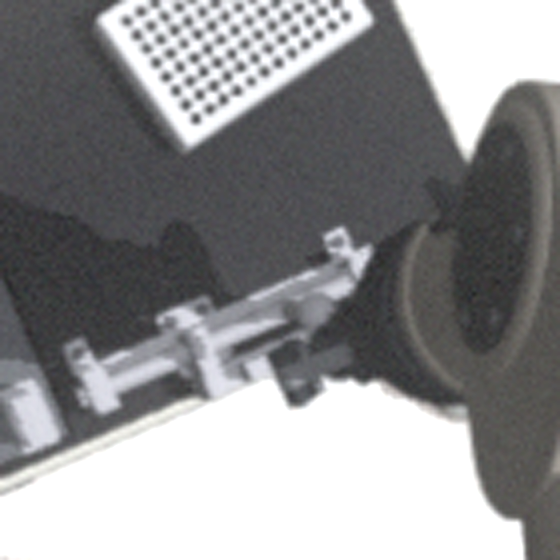

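View pics/s3.png

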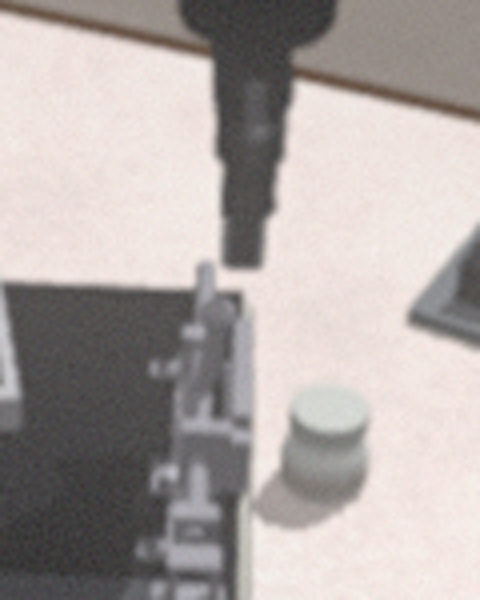

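```bash
python3 -m jog '[[[-1.8,1,0],0,0.1],[[-1.8,3,0],0,0.1],[[-1.8,4.4,0],0,0.1],[[-1.8,4.4,0],0,0.1]]'
python3 -c "
from h import *
togo([.5925,-.1725,.376])
t=grab_frame('top');s=grab_frame('side')
crop(t,365,150,445,220,'t4.png',7);crop(s,320,80,400,160,'s4.png',6)
for n,f in(('t',t),('s',s)): print(n,proj(f,[[.5925,-.1725,.212]]), proj(f,[get_obs()['tcp_pos']-[0,0,.17]]))"
```

```text
clock: 2.35
tcp_pos: [0.5912, -0.1747, 0.3891]
orientation: [-0.391, 2.015, -2.013]
contact_force: [-0.2, -0.2, -0.4]
grip_width: 0.0383
t 2.35 tcp [ 0.5912 -0.1747  0.3891] yaw z -68.16 F tool [0.2  0.36 0.09] w 0.0383
togo cm [-0.21  1.31 -0.15]
t [[404.14154805 197.0147951 ]] [[406.18223244 196.98066788]]
s [[354.75589677 127.97161264]] [[355.63379548 124.15132674]]
```

View pics/t4.png

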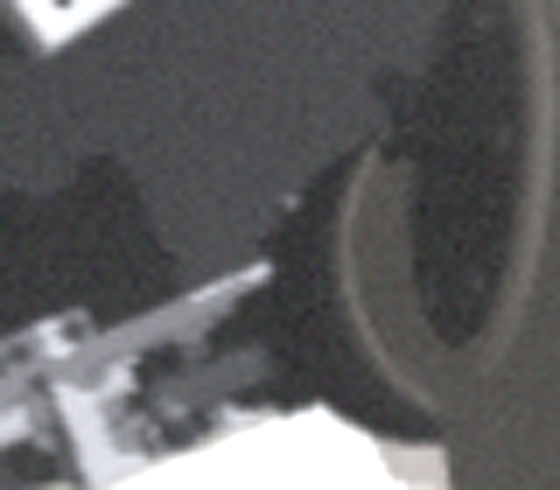

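View pics/s4.png

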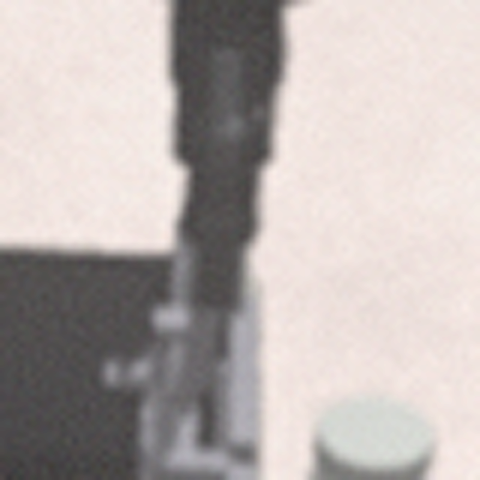

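```bash
python3 -m jog '[[[-0.2,0.8,-0.1],0,0.1],[[-0.2,1.3,-0.1],0,0.1],[[-0.2,1.3,-0.1],0,0.3],[[-0.2,1.3,-0.1],0,0.45]]' 20
python3 -m jog '[[[0,0,0],0,0.6],[[0,0,0],0,0.6],[[0,0,0],0,0.6]]' 20
python3 -c "
from h import *
togo([.5925,-.1725,.376])"
```

```text
clock: 2.95
tcp_pos: [0.5931, -0.1718, 0.3777]
orientation: [-0.39, 2.012, -2.011]
contact_force: [-0.6, 0.7, -0.3]
grip_width: 0.0236
clock: 3.32
tcp_pos: [0.5931, -0.1718, 0.3778]
orientation: [-0.39, 2.012, -2.011]
contact_force: [-2.1, 2.1, 3.5]
grip_width: 0.0184
t 3.325 tcp [ 0.5931 -0.1718  0.3778] yaw z -68.05 F tool [ 1.17 -3.47 -2.71] w 0.0184
togo cm [0.08 0.18 0.04]
```

```bash
python3 -m jog '[[[0,0,0],0,0.4],[[0,0.4,0],0,0.4],[[0,0.4,0],0,0.6],[[0,0.4,0],0,0.6],[[0,0.4,0],0,0.6]]' 20
python3 -c "
from h import *
togo([.5925,-.1725,.372])
s=grab_frame('side')
crop(s,330,100,380,150,'s5.png',10)"
```

```text
clock: 3.95
tcp_pos: [0.5932, -0.1723, 0.3734]
orientation: [-0.39, 2.012, -2.012]
contact_force: [1.3, -0.4, -3.2]
grip_width: 0.018
t 3.95 tcp [ 0.5932 -0.1723  0.3734] yaw z -68.08 F tool [-1.08  3.18  0.82] w 0.018
togo cm [ 0.07  0.14 -0.01]
```

View pics/s5.png

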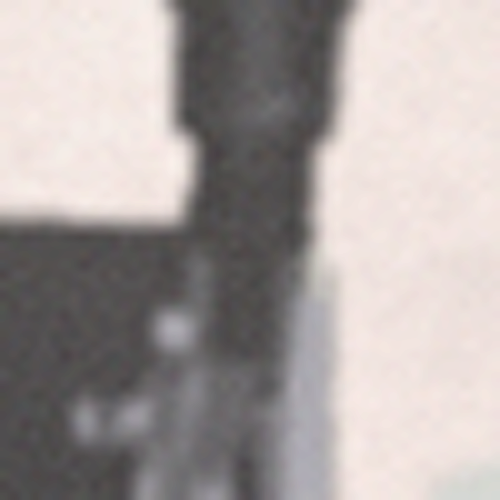

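```bash
python3 -m jog '[[[0,0,-0.5],0,0.65],[[0,0,-1],0,0.65],[[0,0,-1],0,0.65]]' 
python3 -c "
from h import *
togo([.5925,-.1725,.372])"
python3 -m jog '[[[0,0,-0.5],0,0.65],[[0,0,-1],0,0.65],[[0,0,-1.5],0,0.65],[[0,0,-2],0,0.65],[[0,0,-2.5],0,0.65],[[0,0,-2.5],0,0.65]]' 
python3 -c "
from h import *
togo([.5925,-.1725,.372])
s=grab_frame('side');t=grab_frame('top')
crop(t,325,150,465,250,'t6.png',5);crop(s,320,90,400,190,'s6.png',6)
"
```

```text
clock: 4.38
tcp_pos: [0.5892, -0.1621, 0.3735]
orientation: [-0.391, 2.012, -2.011]
contact_force: [1.1, 0.5, -4.9]
grip_width: 0.0182
t 4.375 tcp [ 0.5892 -0.1621  0.3735] yaw z -68.02 F tool [-1.17  4.91 -0.07] w 0.0182
togo cm [0.08 0.14 1.09]
clock: 5.12
tcp_pos: [0.5798, -0.1387, 0.3735]
orientation: [-0.392, 2.013, -2.01]
contact_force: [2.3, 0.5, -9.0]
grip_width: 0.0181
t 5.125 tcp [ 0.5798 -0.1387  0.3735] yaw z -68.01 F tool [-2.38  8.97  0.4 ] w 0.0181
togo cm [0.09 0.15 3.61]
```

View pics/t6.png

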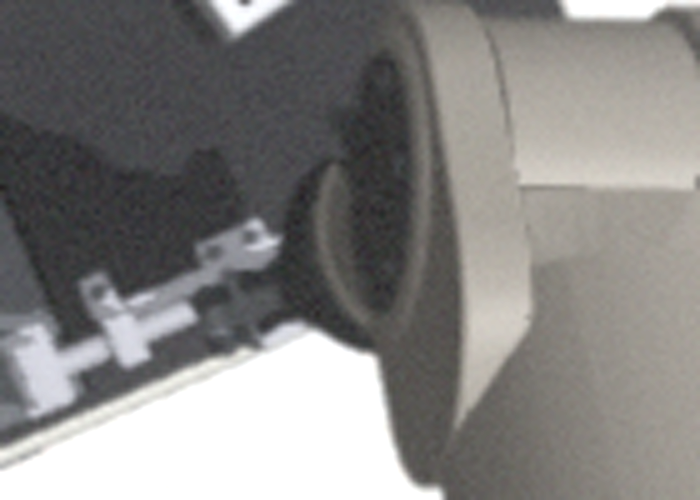

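View pics/s6.png

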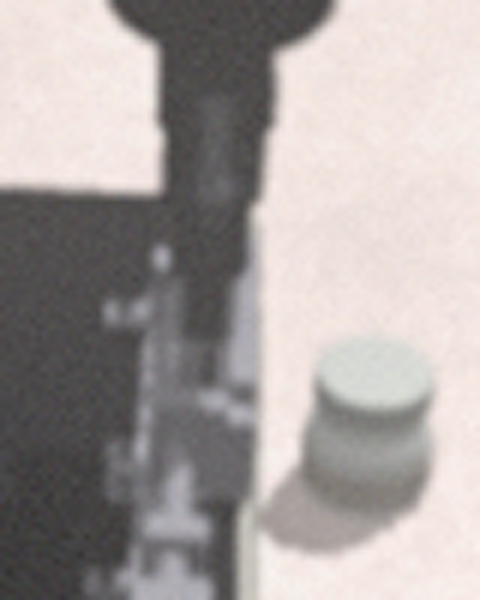

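```bash
python3 -m jog '[[[0,-0.1,-0.2],0,0.65],[[0,-0.1,-0.4],0,0.65],[[0,-0.1,-0.6],0,0.65],[[0,-0.1,-0.6],0,0.65]]' 
python3 -c "
from h import *
togo([.5925,-.1725,.372])"
python3 -m jog '[[[0,0,-0.1],0,0.65],[[0,0,-0.1],0,0.65]]'
python3 -c "
from h import *
togo([.5925,-.1725,.372])"
```

```text
clock: 5.72
tcp_pos: [0.5775, -0.1342, 0.3736]
orientation: [-0.391, 2.013, -2.012]
contact_force: [5.4, -1.5, -16.7]
grip_width: 0.0186
t 5.725 tcp [ 0.5775 -0.1342  0.3736] yaw z -68.07 F tool [-4.42 16.72  3.42] w 0.0186
togo cm [0.04 0.16 4.11]
clock: 5.98
tcp_pos: [0.5772, -0.1333, 0.3736]
orientation: [-0.391, 2.013, -2.012]
contact_force: [5.6, -0.8, -17.9]
grip_width: 0.0182
t 5.975 tcp [ 0.5772 -0.1333  0.3736] yaw z -68.08 F tool [-4.93 17.91  2.85] w 0.0182
togo cm [0.04 0.16 4.21]
```

```bash
python3 -m jog '[[[-0.05,0.2,0],0,0.65],[[-0.05,0.2,-0.1],0,0.65],[[-0.05,0.2,-0.1],0,0.65]]'
python3 -c "
from h import *
togo([.5925,-.1725,.372])"
python3 -m jog '[[[0,0,-0.1],0,0.65],[[0,0,-0.1],0,0.65]]'
python3 -c "
from h import *
togo([.5925,-.1725,.372])"
```

```text
clock: 6.35
tcp_pos: [0.5775, -0.1327, 0.3734]
orientation: [-0.389, 2.011, -2.013]
contact_force: [0.2, -3.8, -4.3]
grip_width: 0.0182
t 6.35 tcp [ 0.5775 -0.1327  0.3734] yaw z -68.11 F tool [1.25 4.3  3.58] w 0.0182
togo cm [0.1  0.15 4.25]
clock: 6.6
tcp_pos: [0.5774, -0.1314, 0.3734]
orientation: [-0.388, 2.011, -2.012]
contact_force: [0.4, -2.8, -1.5]
grip_width: 0.0182
t 6.6 tcp [ 0.5774 -0.1314  0.3734] yaw z -68.09 F tool [0.69 1.48 2.72] w 0.0182
togo cm [0.13 0.14 4.38]
```

```bash
for i in 1 2; do python3 -m jog '[[[0,0,-0.1],0,0.65],[[0,0,-0.1],0,0.65]]' >/dev/null
python3 -c "
from h import *
togo([.5925,-.1725,.372])"; done
```

```text
t 6.85 tcp [ 0.577  -0.1302  0.3733] yaw z -68.07 F tool [ 2.41 -1.87  3.12] w 0.0178
togo cm [0.14 0.13 4.5 ]
t 7.1 tcp [ 0.5766 -0.1292  0.3733] yaw z -68.07 F tool [ 2.06 -4.41  3.05] w 0.018
togo cm [0.15 0.13 4.61]
```

```bash
for i in 1 2; do python3 -m jog '[[[0,0,-0.1],0,0.65],[[0,0,-0.1],0,0.65]]' >/dev/null
python3 -c "
from h import *
togo([.5925,-.1725,.372])"; done
```

```text
t 7.35 tcp [ 0.5764 -0.1288  0.3733] yaw z -68.09 F tool [ 1.43 -4.05  4.78] w 0.0179
togo cm [0.14 0.13 4.65]
t 7.6 tcp [ 0.5762 -0.1285  0.3733] yaw z -68.12 F tool [ 1.53 -2.69  8.38] w 0.0182
togo cm [0.13 0.14 4.69]
```

```bash
python3 -m jog '[[[0,0,0.2],0,0.65],[[0,0,0.3],0,0.65],[[0,0,0.3],0,0.65]]' >/dev/null
python3 -c "
from h import *
togo([.5925,-.1725,.372])"
```

```text
t 7.975 tcp [ 0.5769 -0.1293  0.3732] yaw z -68.02 F tool [ 1.92 -6.07  0.67] w 0.018
togo cm [0.17 0.12 4.59]
```

```bash
python3 -m jog '[[[0,0,0.1],0,0.65],[[0,0,0.1],0,0.65]]' >/dev/null
python3 -c "
from h import *
togo([.5925,-.1725,.372])
s=grab_frame('side');t=grab_frame('top')
crop(s,330,100,380,160,'s7.png',10)"
```

```text
t 8.225 tcp [ 0.5772 -0.1295  0.3732] yaw z -67.99 F tool [ 2.77 -6.73 -0.98] w 0.0181
togo cm [0.19 0.11 4.56]
```

View pics/s7.png

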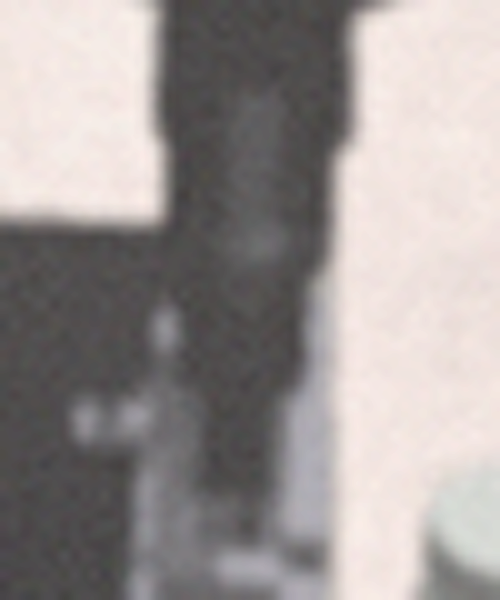

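```bash
python3 -m jog '[[[0,-0.05,0.1],0,0.65],[[0,-0.05,0.2],0,0.65],[[0,-0.05,0.2],0,0.65]]' >/dev/null
python3 -c "
from h import *
togo([.5925,-.1725,.372])"
```

```text
t 8.7 tcp [ 0.5779 -0.1314  0.3733] yaw z -67.98 F tool [ 1.26 -5.79 -2.53] w 0.0184
togo cm [0.19 0.12 4.36]
```

```bash
python3 -m jog '[[[0,-0.05,-0.1],0,0.65],[[0.44,0.0,-0.1],0,0.65],[[0.9,0.15,-0.1],0,0.65],[[1.4,0.35,-0.1],0,0.65],[[1.4,0.35,-0.1],0,0.65]]' >/dev/null
python3 -c "
from h import *
togo([.5925,-.1725,.372])
p=np.array([.6755,-.089,.384]);c,s=np.cos(p[2]),np.sin(p[2])
w=get_obs()['tcp_pos'];d=w[:2]-p[:2];print('unit',c*d[0]+s*d[1],-s*d[0]+c*d[1])"
```

```text
t 9.325 tcp [ 0.564  -0.1373  0.3696] yaw z -68.09 F tool [ 0.46 -2.44 -2.63] w 0.0182
togo cm [-1.33 -0.24  4.32]
unit -0.12149271509367945 -0.003052679471320749
```

```bash
python3 -m jog '[[[0.25,0.1,-0.05],0,0.65],[[0.5,0.22,-0.05],0,0.65],[[0.75,0.37,-0.05],0,0.65],[[0.96,0.51,-0.05],0,0.65],[[0.96,0.51,-0.05],0,0.65]]' >/dev/null
python3 -c "
from h import *
togo([.5925,-.1725,.372])"
python3 -m jog '[[[0.2,0.16,0],0,0.65],[[0.2,0.16,0],0,0.65]]' >/dev/null
python3 -c "
from h import *
togo([.5925,-.1725,.372])
s=grab_frame('side')
crop(s,330,100,380,160,'s8.png',10)"
```

```text
t 9.95 tcp [ 0.5551 -0.1408  0.3647] yaw z -68.1 F tool [ 0.22 -5.77 -1.73] w 0.0179
togo cm [-2.29 -0.73  4.34]
t 10.2 tcp [ 0.5532 -0.1416  0.3632] yaw z -68.09 F tool [ 0.39 -5.04 -2.69] w 0.018
togo cm [-2.49 -0.89  4.33]
```

View pics/s8.png

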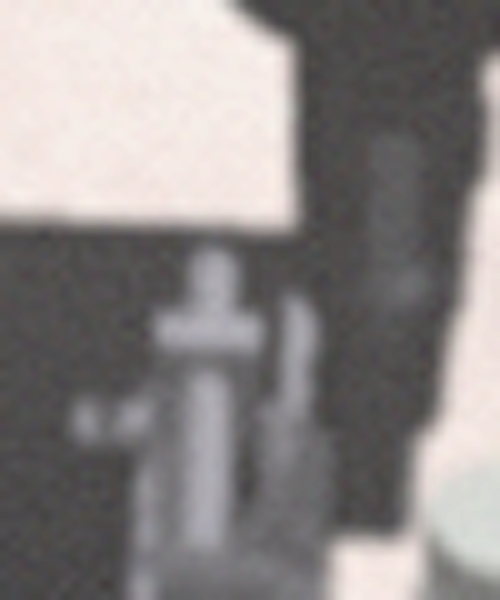

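```bash
python3 -m jog '[[[0.22,0.17,0],0,0.65],[[0.44,0.36,0],0,0.65],[[0.44,0.36,0],0,0.65]]' >/dev/null
python3 -c "
from h import *
togo([.5925,-.1725,.372])"
python3 -m jog '[[[0.2,0.19,0],0,0.65],[[0.2,0.19,0],0,0.65]]' >/dev/null
python3 -c "
from h import *
togo([.5925,-.1725,.372])"
```

```text
t 10.625 tcp [ 0.5489 -0.1434  0.3593] yaw z -68.11 F tool [ 1.89 -5.32 -2.04] w 0.0178
togo cm [-2.96 -1.27  4.33]
t 10.875 tcp [ 0.547  -0.1442  0.3574] yaw z -68.11 F tool [ 0.86 -4.46 -2.18] w 0.0182
togo cm [-3.16 -1.47  4.32]
```

```bash
python3 -m jog '[[[0.35,0.42,0],0,0.65],[[0.68,0.86,0],0,0.65],[[0.95,1.34,0],0,0.65],[[0.95,1.34,0],0,0.65]]' >/dev/null
python3 -c "
from h import *
togo([.5925,-.1725,.372])"
```

```text
t 11.375 tcp [ 0.5377 -0.148   0.3432] yaw z -68.13 F tool [ 2.56 -0.75 -0.79] w 0.0183
togo cm [-4.16 -2.89  4.31]
```

```bash
python3 -m jog '[[[0.22,0.45,0],0,0.65],[[0.38,0.92,0],0,0.65],[[0.49,1.33,0],0,0.65],[[0.54,1.73,0],0,0.65],[[0.54,1.73,0],0,0.65]]' >/dev/null
python3 -c "
from h import *
togo([.5925,-.1725,.372])
s=grab_frame('side')
crop(s,330,90,390,170,'s9.png',7)"
```

```text
t 12.0 tcp [ 0.5329 -0.1499  0.3261] yaw z -68.11 F tool [ 4.43 -0.12 -0.91] w 0.0181
togo cm [-4.67 -4.61  4.32]
```

View pics/s9.png

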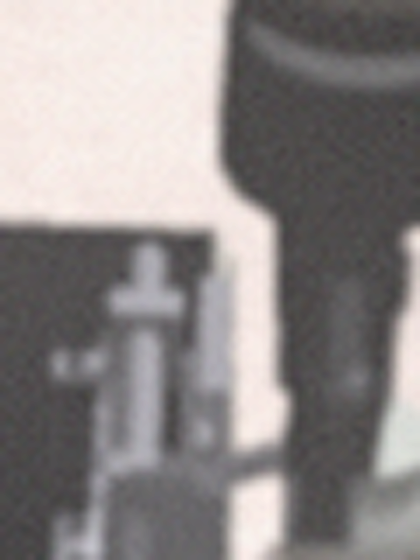

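```bash
python3 -m jog '[[[0.05,0.2,0],0,0.65],[[0.05,0.4,0],0,0.65],[[0.05,0.4,0],0,0.65]]' >/dev/null
python3 -c "
from h import *
togo([.5925,-.1725,.372])"
python3 -m jog '[[[0,0.15,0],0,0.65],[[0,0.15,0],0,0.65]]' >/dev/null
python3 -c "
from h import *
togo([.5925,-.1725,.372])"
```

```text
t 12.425 tcp [ 0.5328 -0.1498  0.3224] yaw z -68.1 F tool [ 5.08 -0.92 -0.07] w 0.0179
togo cm [-4.68 -4.97  4.33]
t 12.675 tcp [ 0.5327 -0.15    0.321 ] yaw z -68.12 F tool [ 6.14 -2.29 -0.57] w 0.0181
togo cm [-4.7  -5.11  4.32]
```

```bash
for i in 1 2; do python3 -m jog '[[[0,0.1,0],0,0.65],[[0,0.1,0],0,0.65]]' >/dev/null
python3 -c "
from h import *
togo([.5925,-.1725,.372])"; done
```

```text
t 12.925 tcp [ 0.5327 -0.1499  0.3201] yaw z -68.1 F tool [ 7.66 -3.62 -1.73] w 0.0182
togo cm [-4.69 -5.2   4.33]
t 13.175 tcp [ 0.5329 -0.1498  0.3192] yaw z -68.1 F tool [ 5.84 -4.07 -0.83] w 0.0182
togo cm [-4.68 -5.29  4.33]
```

```bash
for i in 1 2; do python3 -m jog '[[[0,0.08,0],0,0.65],[[0,0.08,0],0,0.65]]' >/dev/null
python3 -c "
from h import *
togo([.5925,-.1725,.372])"; done
python3 -c "
from h import *
s=grab_frame('side')
crop(s,330,90,390,170,'s10.png',7)"
```

```text
t 13.425 tcp [ 0.5327 -0.1498  0.3184] yaw z -68.1 F tool [ 6.85 -4.3  -0.75] w 0.0183
togo cm [-4.69 -5.37  4.33]
t 13.675 tcp [ 0.5329 -0.1498  0.3176] yaw z -68.1 F tool [ 5.85 -3.13 -0.81] w 0.0184
togo cm [-4.67 -5.45  4.33]
```

View pics/s10.png

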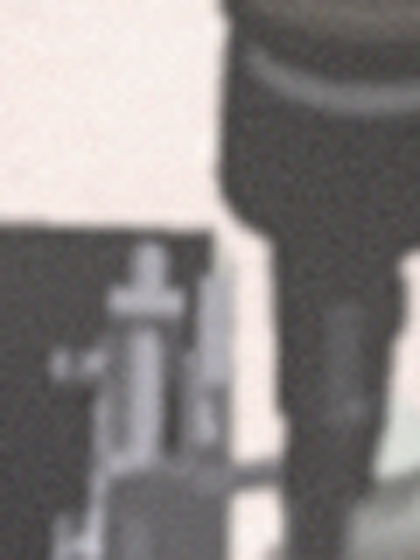

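```bash
for i in 1 2; do python3 -m jog '[[[0,0.1,0],0,0.65],[[0,0.1,0],0,0.65]]' >/dev/null
python3 -c "
from h import *
togo([.5925,-.1725,.372])"; done
```

```text
t 13.975 tcp [ 0.5327 -0.1498  0.3165] yaw z -68.1 F tool [ 5.6  -3.74 -0.6 ] w 0.0184
togo cm [-4.69 -5.56  4.33]
t 14.225 tcp [ 0.5329 -0.1497  0.3156] yaw z -68.1 F tool [ 5.27 -3.72 -0.94] w 0.0178
togo cm [-4.67 -5.65  4.33]
```

```bash
python3 -m jog '[[[0,0,0],0,0.3],[[0,0,0],0,0.2],[[0,-1,0],0,0.2],[[0,-3,0],0,0.2],[[0,-5,0],0,0.2],[[4,-6,0],0,0.2],[[9,-7,0],0,0.5],[[9,-7,0],0,1],[[9,-7,0],0,1]]' >/dev/null
python3 -c "
from h import *
togo([.5925,-.1725,.372])
p=np.array([.6755,-.089,.384])
s=grab_frame('side');t=grab_frame('top')
crop(s,330,90,390,170,'s11.png',7);crop(t,325,150,465,250,'t11.png',5)
for th in (1.2,1.4,1.57):
  P=U([-.1-.055*np.sin(th),-.002,.158+.055*np.cos(th)],p); print(P,(proj(s,P)-[330,90])*7,(proj(t,P)-[325,150])*5)
"
```

```text
t 15.35 tcp [ 0.4505 -0.1827  0.3865] yaw z -68.07 F tool [-0.    0.08  0.49] w -0.0002
togo cm [-13.55   1.48   4.36]
[[ 0.536003   -0.14752201  0.17792968]] [[309.55747493 450.14721834]] [[322.08671539 381.51608908]]
[[ 0.53327935 -0.14862253  0.16734819]] [[316.68051244 477.96838086]] [[319.81323062 388.61892627]]
[[ 0.53253738 -0.14892232  0.1580438 ]] [[317.00917504 501.8819687 ]] [[316.12105537 390.82130307]]
```

View pics/s11.png

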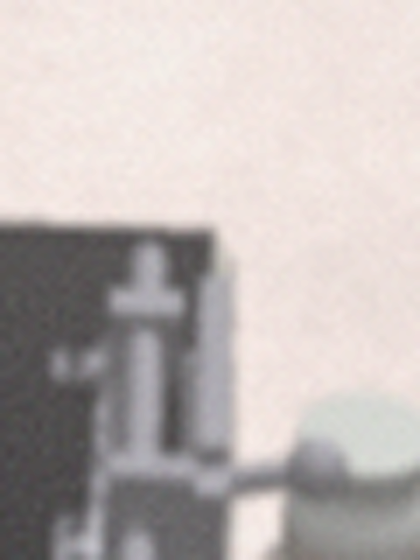

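View pics/t11.png

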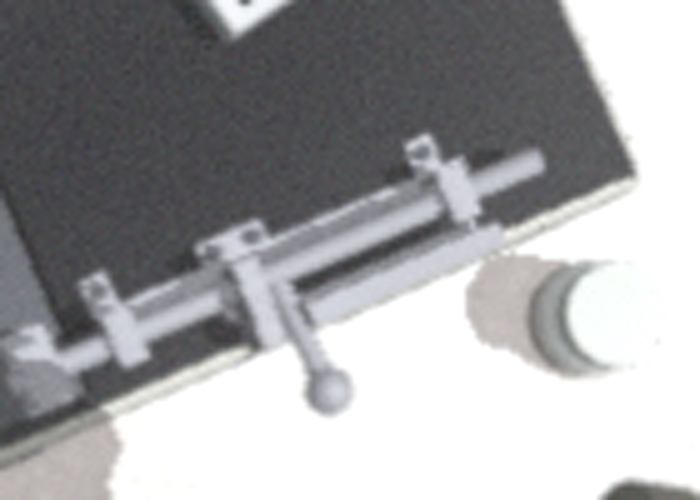

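```bash
python3 - <<'E'
from h import *
from scipy.optimize import least_squares as LS
t=grab_frame("top");s=grab_frame("side")
p=np.array([.6755,-.089,.384])
bt=np.array([[325+330/5-.4,150+390/5-.4]]); bs=np.array([[330+320/7-.4,90+463/7-.4]])
B=lambda q:U([-.1-.055*np.sin(q[1]),-.05+q[0],.158+.055*np.cos(q[1])],p)
g=lambda q:np.r_[(proj(t,B(q))-bt).ravel(),(proj(s,B(q))-bs).ravel()]
q=LS(g,[.047,1.4]);print(q.x,q.fun.round(2),B(q.x))
# free triangulation
f=LS(lambda P:np.r_[(proj(t,P)-bt).ravel(),(proj(s,P)-bs).ravel()],[.53,-.15,.16]);print(f.x,f.fun.round(2))
E
```

```text
[0.04510421 1.33155027] [-0.16 -0.82 -0.33  0.31] [[ 0.53507471 -0.15102034  0.17103336]]
[ 0.53381387 -0.15084028  0.17242747] [-0.09 -0.22  0.24  0.01]
```

```bash
python3 -c "
from h import *
togo([.5325,-.1512,.364])"
```

```text
t 15.55 tcp [ 0.4508 -0.1823  0.3856] yaw z -67.98 F tool [ 0.88 -0.21  0.93] w 0.0
togo cm [-8.74  2.16  0.18]
```

```bash
python3 -m jog '[[[-4,0,0.2],0,1],[[-8.7,0,0.2],0,1],[[-8.7,0,0.2],0,1],[[-8.7,1,0.2],0,1],[[-8.7,2,0.2],0,1],[[-8.7,2.2,0.2],0,1],[[-8.7,2.2,0.2],0,1]]' >/dev/null
python3 -c "
from h import *
togo([.5325,-.1512,.341])"
python3 -m jog '[[[0,0.3,0],0,1],[[0,0.6,0],0,1],[[0,0.9,0],0,1],[[0,0.9,0],0,1]]' >/dev/null
python3 -c "
from h import *
togo([.5325,-.1512,.341])"
```

```text
t 16.425 tcp [ 0.531  -0.1526  0.3635] yaw z -68.1 F tool [0.61 0.45 0.01] w 0.0002
togo cm [-0.19  2.25 -0.07]
t 16.925 tcp [ 0.5313 -0.1522  0.3545] yaw z -68.06 F tool [0.77 0.35 0.68] w -0.0
togo cm [-0.15  1.35 -0.05]
```

Just above the ball's top; press on in small steps.

```bash
for i in 1 2 3; do python3 -m jog '[[[0,0.1,0],0,1],[[0,0.2,0],0,1],[[0,0.2,0],0,1]]' >/dev/null
python3 -c "
from h import *
togo([.5325,-.1512,.341])"; done
```

```text
t 17.3 tcp [ 0.5313 -0.1523  0.3527] yaw z -68.08 F tool [ 1.08 -1.82  0.24] w -0.0001
togo cm [-0.16  1.17 -0.06]
t 17.675 tcp [ 0.5314 -0.1523  0.3506] yaw z -68.07 F tool [ 0.44 -1.52  0.56] w -0.0002
togo cm [-0.14  0.96 -0.06]
t 18.05 tcp [ 0.5314 -0.1522  0.3486] yaw z -68.07 F tool [-0.28 -0.02 -0.52] w -0.0001
togo cm [-0.14  0.76 -0.06]
```

```bash
for i in 1 2 3; do python3 -m jog '[[[0,0.1,0],0,1],[[0,0.2,0],0,1],[[0,0.2,0],0,1]]' >/dev/null
python3 -c "
from h import *
togo([.5325,-.1512,.341])"; done
python3 -c "
from h import *
s=grab_frame('side')
crop(s,330,90,390,170,'s12.png',7)"
```

```text
t 18.425 tcp [ 0.5314 -0.1522  0.3466] yaw z -68.07 F tool [-0.03 -1.42 -0.67] w -0.0003
togo cm [-0.14  0.56 -0.05]
t 18.8 tcp [ 0.5314 -0.1522  0.3446] yaw z -68.07 F tool [0.73 0.53 0.42] w -0.0001
togo cm [-0.14  0.36 -0.05]
t 19.175 tcp [ 0.5314 -0.1522  0.3426] yaw z -68.07 F tool [ 1.34 -1.06  0.14] w 0.0
togo cm [-0.14  0.16 -0.05]
```

View pics/s12.png

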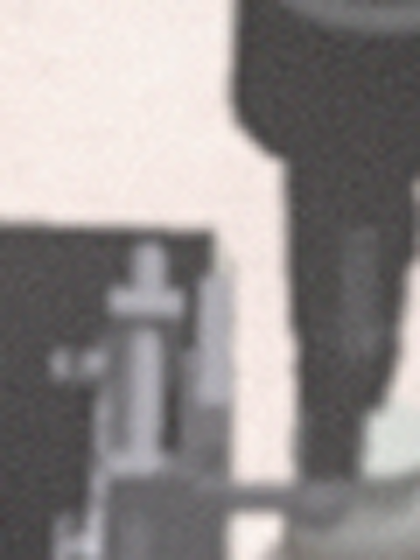

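```bash
for i in 1 2 3; do python3 -m jog '[[[0,0.1,0],0,1],[[0,0.1,0],0,1]]' >/dev/null
python3 -c "
from h import *
togo([.5325,-.1512,.341])"; done
```

```text
t 19.475 tcp [ 0.5314 -0.1522  0.3416] yaw z -68.06 F tool [ 1.08 -0.98 -0.07] w -0.0001
togo cm [-0.14  0.06 -0.05]
t 19.725 tcp [ 0.5314 -0.1523  0.341 ] yaw z -68.07 F tool [ 1.82 -3.97 -0.75] w -0.0002
togo cm [-0.14 -0.   -0.06]
t 19.975 tcp [ 0.5314 -0.1523  0.3405] yaw z -68.08 F tool [ 3.47 -9.25 -1.95] w -0.0002
togo cm [-0.14 -0.05 -0.06]
```

Firm rise at the expected height (tip 0.168 = ball top when level): home. Back away and check.

```bash
python3 -m jog '[[[0,-0.3,0],0,1],[[0,-2,0],0,1],[[0,-5,0],0,1],[[3,-7,0],0,1],[[8,-7,0],0,1],[[12,-7,0],0,1],[[12,-7,0],0,1]]' >/dev/null
python3 - <<'E'
from h import *
togo([.5325,-.1512,.341])
s=grab_frame('side');t=grab_frame('top')
crop(s,330,90,390,170,'s13.png',7);crop(t,325,150,465,250,'t13.png',5)
crop(t,215,75,475,315,'t14.png',2.4)
E
```

```text
t 20.85 tcp [ 0.4177 -0.1984  0.4105] yaw z -68.3 F tool [-0.05 -0.7   0.03] w 0.0001
togo cm [-12.41   6.95  -0.15]
```

View pics/s13.png

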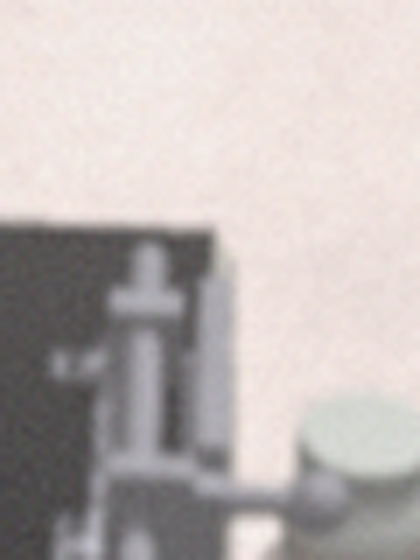

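View pics/t13.png

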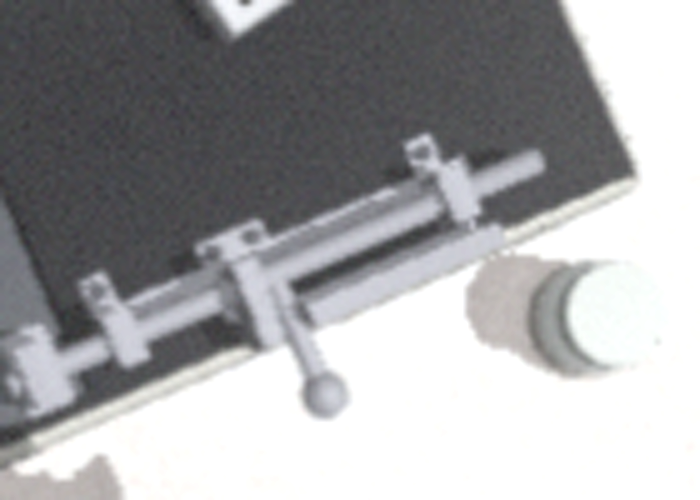

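View pics/t14.png

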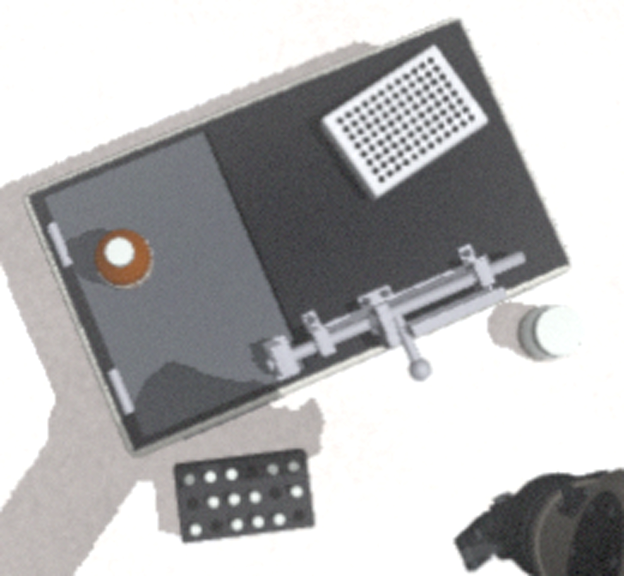

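```bash
python3 - <<'E'
from h import *
from scipy.optimize import least_squares as LS
t=grab_frame("top");s=grab_frame("side")
bt=np.array([[325+326/5-.4,150+394.5/5-.4]]); bs=np.array([[330+319/7-.4,90+495/7-.4]])
f=LS(lambda P:np.r_[(proj(t,P)-bt).ravel(),(proj(s,P)-bs).ravel()],[.53,-.15,.16]);print(f.x,f.fun.round(2))
p=np.array([.6755,-.089,.384])
B=lambda q:U([-.1-.055*np.sin(q[1]),-.05+q[0],.158+.055*np.cos(q[1])],p)
q=LS(lambda q:np.r_[(proj(t,B(q))-bt).ravel(),(proj(s,B(q))-bs).ravel()],[.047,1.4]);print(q.x)
E
```

```text
[ 0.53271947 -0.1514835   0.15986575] [-0.19 -0.48  0.53  0.01]
[0.04566126 1.5340907 ]
```

```bash
python3 -c "
from bench import *
o=get_obs();print(o['clock'],o['contact_force'],abs(o['qvel']).max());print(hand_in())"
```

```text
21.05 [ 0.03457956  0.11118232 -0.87268778] 0.010761975706754408
the job is handed in; nothing more can be done
None
```

The hatch is locked as far as my checks show, and I handed the job in at 21.05 s; it reports no verdict.

**What I did:** I gripped the ball lightly (20 N) and slid the bolt about 46 mm, until the sideways force rose from 3 N to about 8 N at the stop. I then backed off roughly 1.5 mm to centre the handle in the notch and swung it down along its arc. With the gripper opened and clear, I pressed the ball home from above with the closed fingertips.

**Final checks:**
- **Handle:** while pressing, the force rose to 9 N with the fingertips at 168 mm, the height of the ball's top when the handle is level. The two pictures then put the handle at about 1.53 rad and the ball centre at about 160 mm, against 158 mm when fully level.
- **Bolt:** the pictures put it at about 0.046 m, against the 0.04 m needed.
- **Robot and bystanders:** the gripper was well clear of everything, with about 1 N on the tool. I compared the bystanders by eye only, in the last top view; they look where they were.

**What went wrong or disagreed:**
- **Slipping pads:** late in the swing the pads slid down over the ball. The gripper's position suggested the handle was level, but the pictures showed only about 1.33 rad, which is why I pressed from above.
- **Forces:** at one point in the slide the gripper was pulling up on the handle with about 18 N, and I lowered it. I could not measure the force between the handle and the plate directly. The sideways push on the tool at the stop stayed under 9 N, including about 3 N of sliding friction.

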